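# Right the fallen grinder cup and unscrew its blade base

### The job

The square steel grinder cup has fallen over with its round black blade base still screwed on: stand it upright on its foot on the bench, then unscrew the blade base. Its thread may be right- or left-handed and nothing shows which, so feel which way it gives and turn it that way; about a quarter turn frees it. Finish holding the blade base level above the cup with the blades well clear of the rim, so that crumbs fall back in, still gripped, with the cup standing on the bench and the other things left where they are.

Things in the scene. Friction and masses are not known exactly. Their poses are not given: they have to be found in the camera images.
- cup_mid (a point): Grinder cup: brushed steel, 58 mm square with flat sides, 76 mm from foot to shoulder, then a round neck to the rim at 90; about 0.5 kg, bottom-heavy (balance point about 31 above the foot, blade base on). Starts lying on a flat. Point: middle of the body, 38 from the foot, 29 from each flat; z runs from foot to mouth, x and y square to the flats. It slides or turns on the bench if pushed.
- base_mid (a point): Blade base: round black ribbed screw collar, 54 mm dia x 27 high, 90 g, grey drive coupling 24 dia x 10 on top. Point: on its axis, 20 above the collar's lower edge, 7 below its flat top; z points away from the cup. Screwed on, the point lies 59 beyond cup_mid along the cup's z and the axes agree. Shaft and blades (under 30 dia) reach 29 below the point.
- cup_rim (a point): Centre of the cup's mouth, on its axis, 90 mm from the foot; axes as cup_mid. Two-lug thread: from home the blade base turns easily one way without rising, and at 60 to 120 degrees relative to the cup (nominally a quarter turn) it lifts straight off; further on the lugs catch again.
- blade_tip (a point): Lowest point of the blade base, on its axis, 29 mm below base_mid; axes as base_mid. Thread hand: it may loosen counterclockwise or clockwise seen from above, differing from start to start and not visible. Turned the wrong way it stops dead after about 5 degrees, and from there drags the cup round with it on the bench.
- dredger: Bystander, to be left alone: aluminium sugar dredger, 68 dia x 96 tall with a wire handle to 58 from its axis, standing (mm). Origin: centre of its underside.
- moulds: Bystander, to be left alone: stack of four nested dark tart moulds, 75 dia x 44 tall (mm). Origin: centre of its underside.
- spare_lid: Bystander, to be left alone: white plastic storage lid, disc 62 dia x 13 tall, lying flat (mm). Origin: centre of its underside.
- timer: Bystander, to be left alone: round white kitchen timer, 62 dia x 38 tall, with a bar knob on top (mm). Origin: centre of its underside.
- brush: Bystander, to be left alone: pastry brush 220 long, lying (mm). Origin: centre of its underside.
- scraper: Bystander, to be left alone: steel bench scraper 130 wide, 118 front to back, wooden bar handle 25 thick, lying flat (mm). Origin: centre of its underside.
- jar: Bystander, to be left alone: amber glass jar with steel lid, 68 dia x 95 tall, standing (mm). Origin: centre of its underside.
There are look-alikes about, which are no part of the job. Leave any red look-alike of the part that bears base_mid alone. What is shaped like the part that bears cup_mid but yellow is not meant.

How it is judged:
On the way:
1. the cup stands upright on its foot on the bench, at rest, with the blade base still on it (angle between cup_mid's own z axis and vertical below 0.08 rad and height (world z) of cup_mid between 0.033 and 0.043 m and distance between base_mid and cup_mid below 0.063 m and linear speed of cup below 0.04 m/s), for 0.3 s.
At the end, for the whole second after the job is handed in: Cup upright on the bench (within 0.08 rad, middle 33 to 43 mm up), at rest. Blade base gripped (over 1 N), still, level within 0.3 rad, its point over 130 mm above the bench (97 screwed on) and within 80 mm of the cup's axis in plan, touching neither cup nor bench (angle between cup_mid's own z axis and vertical below 0.08 rad and height (world z) of cup_mid between 0.033 and 0.043 m and linear speed of each of cup, blade_base below 0.03 m/s and height (world z) of base_mid above 0.13 m and horizontal distance between base_mid and cup_mid below 0.08 m and angle between base_mid's own z axis and vertical below 0.3 rad and contact force between the fingers and blade_base above 1 N and contact force between blade_base and cup below 0.05 N and contact force between blade_base and table below 0.05 N); the arm keeps its last pose, push and grip.
It fails at once if another thing on the bench is pushed from its place (over 30 mm) (distance of any of dredger, moulds, spare_lid, timer, brush, scraper, jar from where it was at the start of the episode above 0.03 m).
It also fails if it takes over 54 s, if anything falls off the work surface, if the arm or the gripper's body presses on something with over 40 N, if the wrist force passes 120 N, or if a joint passes its speed limit or range.

### The arm

A 6-joint arm with a two-finger parallel gripper is mounted at the origin on the work surface. World frame = base frame: x ahead of the robot, y to its left, z up, the work surface at z = 0. Lengths are in m, angles in rad, forces in N, time in s.
With the tool pointing down it reaches from about 0.4 to 0.925 m from the base axis. Payload 3.4 kg.
Tool frame: the origin (TCP) lies at the very end of the fingers, on their centre line; the grasp point (between the pads) lies 19 mm behind it; y points along the fingers, x is the direction in which the jaws open and shut, and the axes are right-handed (so a half turn about y gives the same grasp; the last joint's range is limited). The gripper opens to 85 mm and grips with 20 to 120 N. Pads are 22 mm wide; open, the fingers measure 114 mm over their backs; the gripper's body (76 mm by 85 mm) begins 54 mm behind the grasp point. The pads swing forward as they close: fully open they stand 13 mm farther back than shut.
Start: joints at [1.246, 0.307, 1.506, -0, 1.328, -0.073], TCP at [0.143, 0.557, 0.202] pointing down, gripper open.
Joint ranges: [-3.12, 3.12], [-1.05, 2.28], [0.14, 2.33], [-1.42, 4.57], [0.1, 2.73], [-2.68, 2.68]. Speed limits (rad/s): [2.57, 2.57, 3.14, 3.14, 3.14, 3.14].

### API

Orientations are given as a rotation vector (axis times angle).
In Python, from bench import bot gives the robot as it stands.
- The arm moves only by the tool jog_arm, never from a script. Its argument "increments" is a list of rows, each a list of 5 numbers: the shift along the tool's x, y, z in m, then the turn about the tool's y in rad, then the closure in counts, from 0 (fully open) to 255 (shut). A call has 1 to 12 rows; each row shifts and turns the pose as measured when the row begins, along the tool's axes as they then stand; what a row does not reach is not made up. A row lasts 1/8 s, in which the tool goes at most 62.5 mm and 10.7 degrees, less where a joint would pass 70% of its speed; a pose out of reach is approached as far as the arm can. A call with a gripper value outside its range is refused whole. The fingers move at their own pace and stop on an object; the grip force is fixed at half the most. Time passes only in rows, so rows that do not move let the fingers close. It gives the time, the measured TCP pose, the force and the opening at its end, in the units of the state.
- bot.read_state(): the state, without advancing time (a new reading comes with each control period).
- bot.capture(name): name is "scene" or "top" or "wrist"; returns the picture (400x640x3 uint8, blue, green, red); there is no depth.
- bot.get_calibration(name): a dict with "fx", "fy", "cx", "cy" (pixels), "cam_to_world" (4x4, takes a point from camera to world coordinates). Camera axes: x right, y up, looking along -z (the intrinsics and any distortion apply to the point x, -y, -z); pixel columns grow to the right and rows downward; lengths in m; the calibration is good to about 2 mm. A picture is of the moment at which its call begins: read the wrist's pose just before it. get_calibration takes no time and is no camera call; for the wrist camera it gives the pose at the moment of the call.
- bot.sign_off(): hands the job in, once; it reports no verdict.
Trained networks look in the newest picture that a camera, given by its name, has taken for a name from the list of things; names that differ only in an ending like _2 or _b are one class to them, and where a whole thing is asked for, a point or a joint stands for the part that bears it (a point fixed in the world has none). Each returns a list of dicts, best first, with "confidence" (0 to 1); they miss things now and then, are a little off and sometimes report something else, mostly with a low value. They report only what shows in the picture. A call takes as long as a camera call. They do not tell look-alikes from the thing itself.
- bot.cut_out(camera, thing): "region" (400x640 bool, what is visible of it) and "extent" ([left, top, right, bottom] in pixels, round what is visible of it).
The state is a dict: "time_s": time; "joint_positions": joint angles; "joint_vel": joint speeds; "tau": joint torques, N m; "tcp_pos": TCP position; "tool_rot": TCP orientation; "force": force on the tool from outside, world axes, zero at the start; "moment": the same for the moment, N m; "finger_gap": finger opening in m.
Only numpy, scipy, OpenCV 4.12 (cv2) and the standard library are available. Lean on these libraries where they do the work, as an engineer would, in place of code of your own. Each camera call takes 0.05 s, during which the arm holds its last target. There are 200 camera calls.

## Working session

There is one attempt and no reset: what is moved stays moved. The work goes in short steps, Python scripts to look and compute and a tool call to move; the robot and the scene stay as the last step left them, time stands still between calls to the robot, and variables do not carry over. Pictures are saved under pics/ and viewed, about 8 in all and at most 12, crops included, and the job is handed in when it is done.

Besides the shell and the picture viewer there is one more tool, called after "Request:" by a JSON object that holds its "method" and its "body". jog_arm: Moves the arm, as the interface text tells. Its arguments: {"type":"object","properties":{"increments":{"type":"array","items":{"type":"array","items":{"type":"number"}}}},"required":["increments"]}

```bash
ls; mkdir -p pics; python3 - <<'E'
from bench import bot
import cv2,numpy as np
s=bot.read_state();print({k:np.round(v,3) for k,v in s.items()})
a=bot.capture("scene");b=bot.capture("top")
cv2.imwrite("pics/a.png",np.vstack([a,b])[:, :])
cv2.imwrite("pics/s.png",a);cv2.imwrite("pics/t.png",b)
im=np.vstack([a,b]);cv2.imwrite("pics/st.png",cv2.resize(im,(480,600)))
for c in("scene","top"):
  k=bot.get_calibration(c);print(c,{q:np.round(v,3).tolist() for q,v in k.items()})
  for t in("cup_mid","base_mid"):
    for d in bot.cut_out(c,t):print(c,t,d["confidence"],d["extent"])
E
```

```text
pics
{'time_s': np.float64(0.0), 'joint_positions': array([ 1.245,  0.308,  1.508,  0.   ,  1.328, -0.073]), 'joint_vel': array([-0.001, -0.001, -0.001,  0.001, -0.   , -0.001]), 'tau': array([-0.0000e+00, -4.5754e+01, -2.5192e+01, -0.0000e+00,  1.3000e-02,
        0.0000e+00]), 'tcp_pos': array([0.143, 0.556, 0.201]), 'tool_rot': array([-1.319, -1.02 ,  1.023]), 'force': array([ 0.239,  0.437, -0.008]), 'moment': array([-0.027, -0.023, -0.01 ]), 'finger_gap': np.float64(0.086)}
scene {'fx': 403.66, 'fy': 403.66, 'cx': 318.981, 'cy': 199.054, 'cam_to_world': [[-0.368, -0.745, 0.556, 1.118], [0.93, -0.283, 0.235, 0.168], [-0.018, 0.604, 0.797, 0.842], [0.0, 0.0, 0.0, 1.0]]}
scene cup_mid 0.87 [313.3, 129.0, 339.0, 160.8]
scene cup_mid 0.73 [310.1, 170.9, 345.1, 209.7]
scene base_mid 0.62 [370.8, 199.9, 387.2, 227.4]
scene base_mid 0.58 [335.1, 183.9, 355.4, 206.6]
top {'fx': 514.679, 'fy': 514.679, 'cx': 314.647, 'cy': 205.481, 'cam_to_world': [[0.027, 0.978, -0.209, 0.29], [-1.0, 0.026, -0.008, -0.046], [-0.003, 0.209, 0.978, 1.405], [0.0, 0.0, 0.0, 1.0]]}
top cup_mid 0.95 [310.8, 218.5, 338.5, 243.1]
top cup_mid 0.88 [332.0, 265.5, 356.7, 301.2]
top base_mid 0.62 [294.3, 220.2, 311.7, 241.4]
top base_mid 0.56 [264.8, 214.6, 277.1, 230.5]
top base_mid 0.28 [172.6, 156.9, 207.4, 189.2]
```

View pics/t.png

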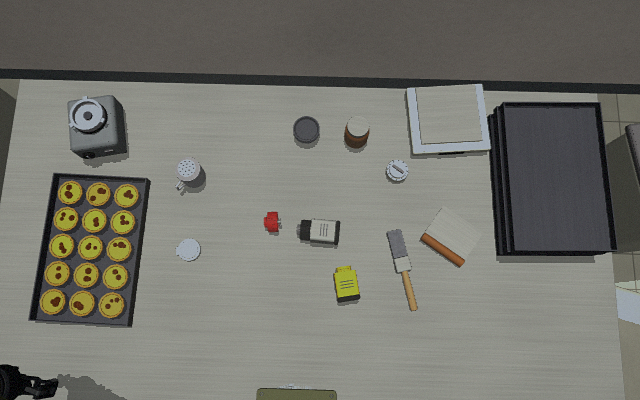

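View pics/s.png

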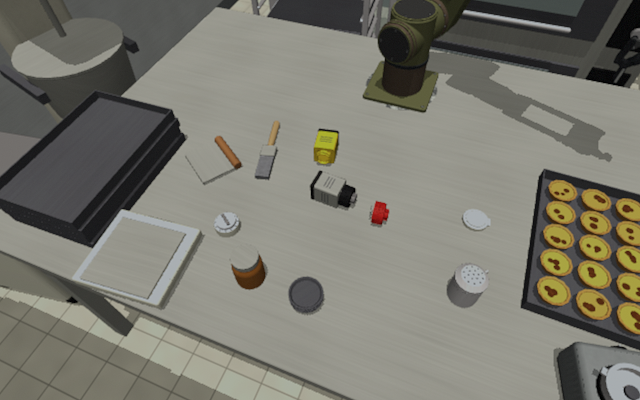

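Both views agree. The steel cup with the black collar is at top (320,231) and scene (330,190), with its mouth towards top-left (+y). The yellow canister at top (346,284) is a look-alike, and so is the red base at top (272,222). The black base at top (304,231), attached to the steel cup, is the one I want.

```bash
cat > h.py <<'E'
from bench import bot
import cv2,numpy as np
from scipy.spatial.transform import Rotation as R
def ray(c,uv,k=None):
    k=k or bot.get_calibration(c);M=np.array(k["cam_to_world"])
    d=M[:3,:3]@np.array([(uv[0]-k["cx"])/k["fx"],-(uv[1]-k["cy"])/k["fy"],-1]);return M[:3,3],d
def onz(c,uv,z,k=None):
    o,d=ray(c,uv,k);return o+d*(z-o[2])/d[2]
def proj(c,p,k=None):
    k=k or bot.get_calibration(c);M=np.linalg.inv(np.array(k["cam_to_world"]));q=M[:3,:3]@p+M[:3,3]
    return np.array([k["cx"]+k["fx"]*q[0]/-q[2],k["cy"]-k["fy"]*q[1]/-q[2]])
def tool():
    s=bot.read_state();return s,R.from_rotvec(s["tool_rot"]).as_matrix()
E
python3 - <<'E'
from h import *
s,T=tool();print(np.round(T,3));print(np.round(np.array(bot.get_calibration("wrist")["cam_to_world"]),3))
for c in("scene","top"):
  im=bot.capture(c)
  for t in("cup_mid","base_mid"):
    for d in bot.cut_out(c,t):
      m=d["region"];ys,xs=np.nonzero(m);hsv=cv2.cvtColor(im,cv2.COLOR_BGR2HSV)[m].mean(0)
      ctr=(xs.mean(),ys.mean());(rc,sz,an)=cv2.minAreaRect(np.c_[xs,ys].astype(np.float32))
      print(c,t,round(d["confidence"],2),np.round(ctr,1),"col",im[m].mean(0).round(),"z=.035:",onz(c,ctr,.035).round(3),np.round(sz,1),round(an,1))
cv2.imwrite("pics/crop.png",cv2.resize(bot.capture("top")[190:310,240:380],None,fx=4,fy=4,interpolation=cv2.INTER_CUBIC))
E
```

```text
[[ 0.249 -0.    -0.968]
 [ 0.968 -0.001  0.249]
 [-0.001 -1.     0.   ]]
[[ 0.25  -0.924 -0.289  0.069]
 [ 0.968  0.238  0.075  0.575]
 [-0.001 -0.299  0.954  0.375]
 [ 0.     0.     0.     1.   ]]
scene cup_mid 0.89 [325.1 146.6] col [ 39. 133. 138.] z=.035: [ 0.378 -0.121  0.035] [23.1 35.5] 11.3
scene cup_mid 0.77 [326.1 188.7] col [100. 107. 107.] z=.035: [ 0.517 -0.065  0.035] [33.2 29.7] 18.4
scene base_mid 0.56 [378.2 213.3] col [ 37.  41. 142.] z=.035: [0.544 0.081 0.035] [22. 18.] 90.0
scene base_mid 0.54 [345.9 196.4] col [29. 30. 30.] z=.035: [ 0.523 -0.01   0.035] [20. 16.] 90.0
top cup_mid 0.71 [324.4 231.4] col [120. 127. 125.] z=.035: [ 0.512 -0.063  0.035] [29.2 23.8] 5.2
top cup_mid 0.64 [346. 284.] col [ 50. 140. 135.] z=.035: [ 0.373 -0.123  0.035] [35.3 23.5] 80.5
top base_mid 0.72 [396.2 171. ] col [148. 143. 137.] z=.035: [ 0.686 -0.257  0.035] [21.2 21.9] 45.0
top base_mid 0.71 [271.6 221.3] col [ 50.  53. 138.] z=.035: [0.535 0.08  0.035] [20. 16.] 90.0
top base_mid 0.51 [303.8 229.6] col [51. 53. 53.] z=.035: [ 0.515 -0.007  0.035] [14.1 20.6] 6.7
top base_mid 0.25 [189.  249.9] col [168. 161. 153.] z=.035: [0.452 0.298 0.035] [23.4 22.6] 38.7
```

View pics/crop.png

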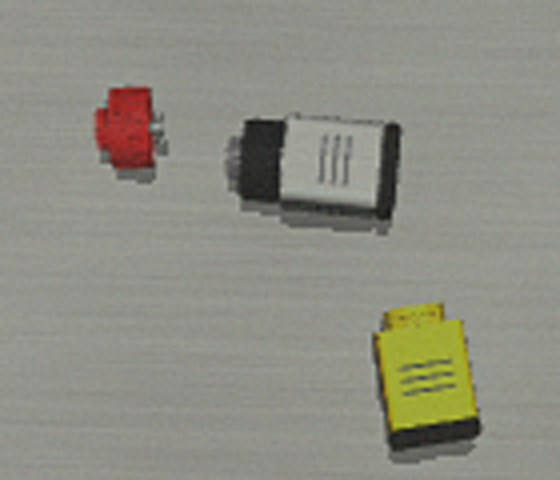

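The crop confirms it: the steel cup has its black foot at crop (393,170), and the black base with grey coupling is at (262,160). The axis is nearly horizontal in the image. Red (130,127) and yellow (425,375) are the look-alikes.

```bash
cat >> h.py <<'E'
def plan(p,yaw,n,grip=0):
    "rows to TCP p, tool x at world yaw; tool down"
    s,T=tool();y0=np.arctan2(T[1,0],T[0,0]);dy=(yaw-y0+np.pi)%(2*np.pi)-np.pi
    d=(np.array(p)-s["tcp_pos"])/n
    for i in range(n):
        a=y0+dy*i/n;X=np.array([np.cos(a),np.sin(a),0]);Y=np.array([0,0,-1]);Z=np.cross(X,Y)
        print([round(float(v),4) for v in (d@X,d@Y,d@Z,-dy/n)]+[grip],end=",")
    print()
E
python3 -c "
from h import *
plan([.518,-.01,.2],-.07,12)"
```

```text
[-0.038, 0.0002, -0.042, 0.1157, 0],[-0.0329, 0.0002, -0.0461, 0.1157, 0],[-0.0273, 0.0002, -0.0496, 0.1157, 0],[-0.0214, 0.0002, -0.0524, 0.1157, 0],[-0.0152, 0.0002, -0.0545, 0.1157, 0],[-0.0088, 0.0002, -0.0559, 0.1157, 0],[-0.0023, 0.0002, -0.0566, 0.1157, 0],[0.0043, 0.0002, -0.0565, 0.1157, 0],[0.0108, 0.0002, -0.0556, 0.1157, 0],[0.0171, 0.0002, -0.054, 0.1157, 0],[0.0232, 0.0002, -0.0516, 0.1157, 0],[0.029, 0.0002, -0.0486, 0.1157, 0],
```

Request:
{"method": "jog_arm", "body": {"increments": [[-0.038, 0, -0.042, 0.116, 0], [-0.033, 0, -0.046, 0.116, 0], [-0.027, 0, -0.05, 0.116, 0], [-0.021, 0, -0.052, 0.116, 0], [-0.015, 0, -0.0545, 0.116, 0], [-0.009, 0, -0.056, 0.116, 0], [-0.002, 0, -0.057, 0.116, 0], [0.004, 0, -0.0565, 0.116, 0], [0.011, 0, -0.0556, 0.116, 0], [0.017, 0, -0.054, 0.116, 0], [0.023, 0, -0.052, 0.116, 0], [0.029, 0, -0.0486, 0.116, 0]]}}

```text
time_s: 2.15
tcp_pos: [0.5197, -0.0286, 0.2044]
tool_rot: [-1.561, 0.078, -0.096]
force: [0.5, 0.4, -0.1]
finger_gap: 0.085
```

```bash
python3 - <<'E'
from h import *
s,T=tool();print(s["tcp_pos"].round(3),np.round(T,3).tolist(),s["joint_positions"].round(2),s["time_s"])
k=bot.get_calibration("wrist");print(np.round(k["cam_to_world"],3).tolist())
im=bot.capture("wrist");cv2.imwrite("pics/w1.png",im)
for t in("cup_mid","base_mid"):
  for d in bot.cut_out("wrist",t):
    m=d["region"];ys,xs=np.nonzero(m);rc,sz,an=cv2.minAreaRect(np.c_[xs,ys].astype(np.float32))
    print(t,round(d["confidence"],2),d["extent"],im[m].mean(0).round(),np.round([onz("wrist",q,.035,k)[:2] for q in cv2.boxPoints((rc,sz,an))],3).tolist())
E
```

```text
[ 0.52  -0.029  0.204] [[0.994, 0.012, 0.111], [-0.111, 0.008, 0.994], [0.011, -1.0, 0.009]] [-0.14  0.22  1.62  0.01  1.29 -0.04] 2.15
[[0.994, 0.11, 0.022, 0.525], [-0.111, 0.951, 0.29, 0.045], [0.011, -0.29, 0.957, 0.378], [0.0, 0.0, 0.0, 1.0]]
cup_mid 0.86 [289.0, 170.5, 344.4, 238.2] [106. 110. 111.] [[0.483, -0.025], [0.544, -0.028], [0.541, -0.113], [0.476, -0.11]]
cup_mid 0.71 [168.7, 223.0, 260.5, 283.6] [ 50. 106. 110.] [[0.313, -0.092], [0.425, -0.076], [0.429, -0.153], [0.31, -0.171]]
base_mid 0.74 [299.2, 47.3, 349.9, 94.6] [ 47.  49. 135.] [[0.508, 0.102], [0.561, 0.103], [0.564, 0.057], [0.508, 0.056]]
base_mid 0.72 [291.8, 138.3, 338.7, 173.9] [36. 36. 37.] [[0.491, 0.017], [0.545, 0.011], [0.541, -0.031], [0.485, -0.025]]
```

View pics/w1.png

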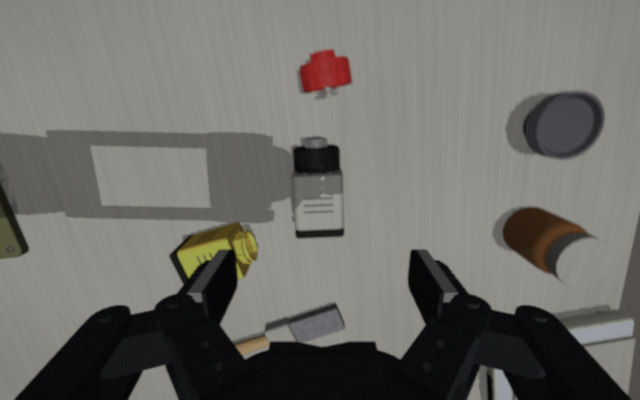

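```bash
python3 - <<'E'
from h import *
# edges on silhouettes at axis height, and top line for axial positions
for n,uv,z in [("collarL",(293,160),.029),("collarR",(340,158),.029),("footL",(297,234),.029),("footR",(343,232),.029),("shL",(293,176),.05),("shR",(341.5,173),.05),("top/collar",(316,147),.05),("collar/shoulder",(317,172),.057),("foot edge",(320,232),.058),("foot bottom",(320,237),.0)]:
  print(n,onz("wrist",uv,z).round(4))
E
```

```text
collarL [ 0.4886 -0.0126  0.029 ]
collarR [ 0.5443 -0.0166  0.029 ]
footL [ 0.4803 -0.108   0.029 ]
footR [ 0.5392 -0.1121  0.029 ]
shL [ 0.4883 -0.0274  0.05  ]
shR [ 0.5433 -0.0301  0.05  ]
top/collar [0.5181 0.0022 0.05  ]
collar/shoulder [ 0.5161 -0.0244  0.057 ]
foot edge [ 0.5113 -0.0959  0.058 ]
foot bottom [ 0.5077 -0.1289  0.    ]
```

The wrist view shows the cup axis nearly along +y, with the collar at (316,158) and the foot at (320,234). That puts base_mid at about (0.517, -0.004). I'll descend onto the collar.

```bash
python3 -c "
from h import *
plan([.5175,.0,.013],-.07,6)"
```

```text
[-0.001, 0.0318, 0.0048, -0.0068, 0],[-0.001, 0.0318, 0.0048, -0.0068, 0],[-0.001, 0.0318, 0.0048, -0.0068, 0],[-0.0009, 0.0318, 0.0048, -0.0068, 0],[-0.0009, 0.0318, 0.0049, -0.0068, 0],[-0.0009, 0.0318, 0.0049, -0.0068, 0],
```

Request:
{"method": "jog_arm", "body": {"increments": [[-0.001, 0.03, 0.008, -0.007, 0], [-0.001, 0.032, 0.007, -0.007, 0], [-0.001, 0.032, 0.005, -0.007, 0], [-0.001, 0.032, 0.005, -0.007, 0], [-0.001, 0.028, 0.005, -0.007, 0], [0, 0.01, 0, 0, 0], [0, 0, 0, 0, 0]]}}

```text
time_s: 3.18
tcp_pos: [0.5174, 0.0091, 0.0381]
tool_rot: [-1.56, 0.042, -0.062]
force: [-0.3, 0.3, 1.0]
finger_gap: 0.0856
```

```bash
python3 -c "
from h import *
print(tool()[1].round(3).tolist());plan([.5175,.0,.013],-.07,2)"
```

```text
[[0.998, 0.013, 0.066], [-0.066, 0.009, 0.998], [0.012, -1.0, 0.01]]
[0.0003, 0.0126, -0.0046, 0.002, 0],[0.0004, 0.0126, -0.0046, 0.002, 0],
```

Request:
{"method": "jog_arm", "body": {"increments": [[0, 0.014, -0.005, 0, 0], [0, 0.011, -0.004, 0, 0], [0, 0.004, 0, 0, 0], [0, 0, 0, 0, 200], [0, 0, 0, 0, 255], [0, 0, 0, 0, 255], [0, 0, 0, 0, 255], [0, 0, 0, 0, 255]]}}

```text
time_s: 4.18
tcp_pos: [0.5181, -0.0005, 0.0112]
tool_rot: [-1.56, 0.04, -0.065]
force: [0.9, -0.6, -0.6]
finger_gap: 0.0408
```

```bash
python3 - <<'E'
from h import *
s,T=tool();p=s["tcp_pos"];print(p,s["force"].round(1),s["moment"].round(2))
# arc rows about foot edge
piv=np.array([-.1,0]);r0=np.array([p[1],p[2]+.019])-piv
r0[1]=.029
n=24;pts=[]
for i in range(n+1):
  t=np.pi/2*i/n;pts.append([r0[0]*np.cos(t)-r0[1]*np.sin(t),r0[0]*np.sin(t)+r0[1]*np.cos(t)])
d=np.diff(pts,axis=0);print(np.round(d,4).tolist())
E
```

```text
[ 5.18098672e-01 -4.52127498e-04  1.11565413e-02] [ 0.9 -0.6 -0.6] [-0.09 -0.04  0.  ]
[[-0.0021, 0.0064], [-0.0025, 0.0063], [-0.0029, 0.0061], [-0.0033, 0.0059], [-0.0037, 0.0057], [-0.0041, 0.0054], [-0.0044, 0.0052], [-0.0047, 0.0049], [-0.0051, 0.0045], [-0.0053, 0.0042], [-0.0056, 0.0038], [-0.0058, 0.0035], [-0.0061, 0.0031], [-0.0062, 0.0027], [-0.0064, 0.0023], [-0.0065, 0.0018], [-0.0066, 0.0014], [-0.0067, 0.001], [-0.0068, 0.0005], [-0.0068, 0.0001], [-0.0068, -0.0004], [-0.0067, -0.0008], [-0.0067, -0.0013], [-0.0066, -0.0017]]
```

Request:
{"method": "jog_arm", "body": {"increments": [[0, 0, 0, 0, 255], [0, 0, 0, 0, 255]]}}

```text
time_s: 4.42
tcp_pos: [0.5182, -0.0005, 0.0111]
tool_rot: [-1.56, 0.04, -0.065]
force: [0.3, -1.1, -0.3]
finger_gap: 0.0411
```

```bash
python3 - <<'E'
from h import *
cv2.imwrite("pics/w2.png",np.hstack([cv2.resize(bot.capture("wrist"),(480,300)),cv2.resize(bot.capture("scene")[130:270,260:420],(320,300))]))
E
```

```text
(no output)
```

View pics/w2.png

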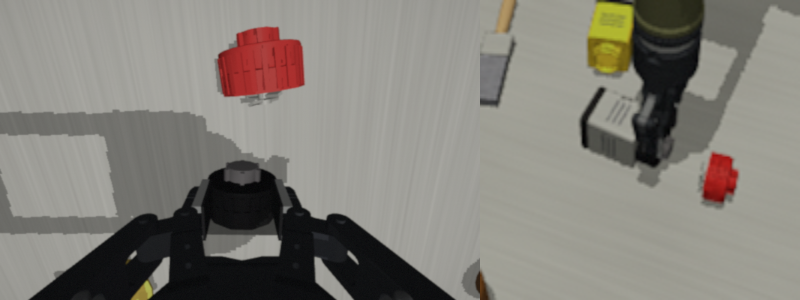

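```bash
python3 - <<'E'
from h import *
im=bot.capture("wrist")[190:400,200:450]
cv2.imwrite("pics/w3.png",cv2.resize(im,None,fx=2.8,fy=2.8,interpolation=cv2.INTER_CUBIC))
k=bot.get_calibration("wrist")
for n,p in [("base axis z29",[.5175,-.004,.029]),("coupling end",[.5185,.013,.029]),("collarL top",[.4905,.003,.029]),("collarR",[.5445,.003,.029])]: print(n,proj("wrist",np.array(p),k).round())
E
```

```text
base axis z29 [323. 246.]
coupling end [323. 218.]
collarL top [275. 238.]
collarR [369. 232.]
```

View pics/w3.png

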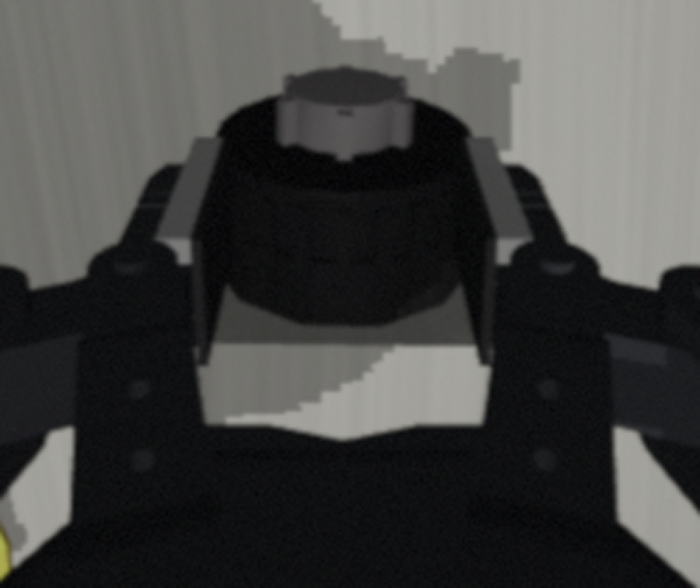

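The black collar sits between the pads where predicted (coupling at image (323,218)). I'll start the tilting arc.

Request:
{"method": "jog_arm", "body": {"increments": [[0, -0.0075, -0.002, 0, 255], [0, -0.0075, -0.0025, 0, 255], [0, -0.0075, -0.003, 0, 255], [0, -0.007, -0.0035, 0, 255], [0, -0.0065, -0.004, 0, 255], [0, -0.006, -0.004, 0, 255]]}}

```text
time_s: 5.32
tcp_pos: [0.5168, -0.0212, 0.0562]
tool_rot: [-1.561, 0.038, -0.066]
force: [-0.2, -0.2, 0.3]
finger_gap: 0.0001
```

```bash
python3 - <<'E'
from h import *
print(bot.read_state()["force"].round(1),bot.read_state()["moment"].round(2))
im=bot.capture("wrist")[150:400,120:520]
cv2.imwrite("pics/w4.png",np.vstack([cv2.resize(im,(480,300)),cv2.resize(bot.capture("scene")[130:250,250:442],(480,300),interpolation=cv2.INTER_CUBIC)]))
E
```

```text
[-0.2 -0.2  0.3] [-0.01 -0.01  0.04]
```

View pics/w4.png

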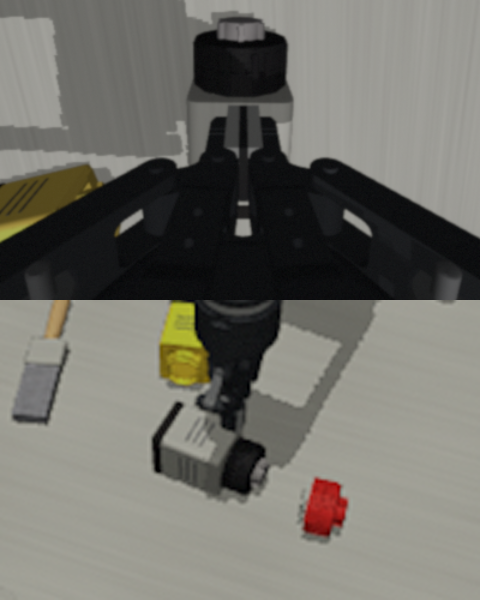

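The wrist view shows the fingers shut above the shoulder and the collar slipped out. The cup is still lying, with its collar at crop (240,65). The reading of 41 mm while the pads looked about 54 mm apart suggests contact near the splaying fingertips, so the grip was too shallow. I'll rise, open, re-measure and go deeper.

Request:
{"method": "jog_arm", "body": {"increments": [[0, -0.04, 0, 0, 0], [0, -0.05, 0, 0, 0], [0, -0.04, 0, 0, 0], [0, 0, 0, 0, 0], [0, 0, 0, 0, 0]]}}

```text
time_s: 6.05
tcp_pos: [0.5131, -0.0225, 0.1883]
tool_rot: [-1.56, 0.042, -0.064]
force: [-0.6, 0.1, -0.4]
finger_gap: 0.0853
```

```bash
cat > m.py <<'E'
from h import *
s,T=tool();print(s["tcp_pos"].round(4),s["time_s"]);k=bot.get_calibration("wrist");im=bot.capture("wrist")
for t in("cup_mid","base_mid"):
  for d in bot.cut_out("wrist",t):
    m=d["region"];c=im[m].mean(0)
    if c.max()-c.min()>30: continue
    ys,xs=np.nonzero(m);rows=np.arange(ys.min()+3,ys.max()-2)
    L=np.array([xs[ys==r].min() for r in rows]);Rr=np.array([xs[ys==r].max()+1 for r in rows]);w=Rr-L
    print(t,round(d["confidence"],2),d["extent"],c.round())
    for i in range(0,len(rows),max(1,len(rows)//7)):
      a=onz("wrist",(L[i],rows[i]),.029,k);b=onz("wrist",(Rr[i],rows[i]),.029,k);print("  row",rows[i],L[i],Rr[i],"mid",((a+b)/2)[:2].round(4),"w",round(np.linalg.norm(a-b),4),"y@.056",onz("wrist",((L[i]+Rr[i])/2,rows[i]),.056,k)[1].round(4))
E
python3 m.py
```

```text
[ 0.5131 -0.0225  0.1883] 6.05
cup_mid 0.96 [295.5, 177.3, 351.5, 247.1] [109. 113. 114.]
  row 179 297 349 mid [ 0.5151 -0.0286] w 0.0602 y@.056 -0.0221
  row 188 297 350 mid [ 0.515  -0.0394] w 0.062 y@.056 -0.0321
  row 197 296 349 mid [ 0.5131 -0.0503] w 0.0625 y@.056 -0.0421
  row 206 296 349 mid [ 0.5123 -0.0614] w 0.0631 y@.056 -0.0523
  row 215 297 349 mid [ 0.5121 -0.0729] w 0.0625 y@.056 -0.0628
  row 224 297 348 mid [ 0.5107 -0.0844] w 0.0619 y@.056 -0.0734
  row 233 297 348 mid [ 0.5099 -0.0962] w 0.0625 y@.056 -0.0843
  row 242 297 348 mid [ 0.5091 -0.1083] w 0.0631 y@.056 -0.0954
base_mid 0.58 [296.8, 142.6, 345.8, 180.2] [31. 31. 31.]
  row 145 311 336 mid [0.5183 0.0104] w 0.028 y@.056 0.0137
  row 149 309 336 mid [0.5168 0.006 ] w 0.0304 y@.056 0.0096
  row 153 299 347 mid [0.5171 0.0015] w 0.0542 y@.056 0.0055
  row 157 299 348 mid [ 0.5174 -0.0031] w 0.0555 y@.056 0.0013
  row 161 299 347 mid [ 0.5165 -0.0076] w 0.0546 y@.056 -0.0029
  row 165 299 347 mid [ 0.5162 -0.0122] w 0.0548 y@.056 -0.0071
  row 169 299 347 mid [ 0.5159 -0.0168] w 0.0551 y@.056 -0.0113
  row 173 299 347 mid [ 0.5156 -0.0215] w 0.0553 y@.056 -0.0156
```

Request:
{"method": "jog_arm", "body": {"increments": [[0, 0.035, 0.008, 0, 0], [0, 0.04, 0.006, 0, 0], [0, 0.04, 0.005, 0, 0], [0, 0.035, 0.003, 0, 0], [0, 0.02, 0.001, 0, 0], [0, 0.004, 0, 0, 0], [0, 0, 0, 0, 0]]}}

```text
time_s: 7.08
tcp_pos: [0.5124, 0.0032, 0.0027]
tool_rot: [-1.559, 0.052, -0.054]
force: [1.3, -1.2, 0.6]
finger_gap: 0.0856
```

Request:
{"method": "jog_arm", "body": {"increments": [[0.004, 0, -0.001, 0.006, 0], [0.001, 0, 0, 0, 0], [0, 0, 0, 0, 255], [0, 0, 0, 0, 255], [0, 0, 0, 0, 255], [0, 0, 0, 0, 255], [0, 0, 0, 0, 255]]}}

```text
time_s: 7.95
tcp_pos: [0.519, 0.0016, 0.0067]
tool_rot: [-1.559, 0.054, -0.063]
force: [-0.9, -0.8, -1.0]
finger_gap: 0.0453
```

Request:
{"method": "jog_arm", "body": {"increments": [[0, 0.004, 0, 0, 255], [0, 0.004, 0, 0, 255], [0, 0, 0, 0, 255]]}}

```text
time_s: 8.32
tcp_pos: [0.5194, 0.0025, 0.0062]
tool_rot: [-1.558, 0.051, -0.066]
force: [-0.7, -6.0, 1.3]
finger_gap: 0.0453
```

```bash
python3 - <<'E'
from h import *
s=bot.read_state();print(s["force"].round(1),s["moment"].round(2),tool()[1].round(3).tolist())
im=bot.capture("wrist")[150:400,180:460]
cv2.imwrite("pics/w5.png",cv2.resize(im,None,fx=2.4,fy=2.4,interpolation=cv2.INTER_CUBIC))
E
```

```text
[-0.7 -6.   1.3] [-0.94  0.25 -0.01] [[0.997, 0.01, 0.075], [-0.075, 0.011, 0.997], [0.009, -1.0, 0.012]]
```

View pics/w5.png

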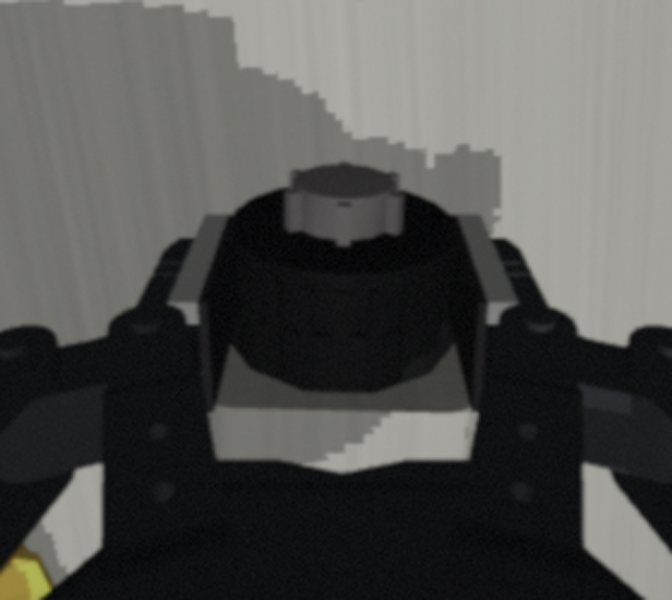

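The cup is still lying with the collar between the pads, tips low on its sides and slightly splayed. I'll try a gentle lift and watch the gap.

Request:
{"method": "jog_arm", "body": {"increments": [[0, -0.004, -0.001, 0, 255], [0, -0.004, -0.0015, 0, 255], [0, -0.004, -0.0015, 0, 255]]}}

```text
time_s: 8.75
tcp_pos: [0.5183, -0.002, 0.0176]
tool_rot: [-1.558, 0.053, -0.065]
force: [0.1, -1.6, -4.3]
finger_gap: 0.045
```

```bash
python3 - <<'E'
from h import *
s=bot.read_state();print(s["force"].round(1),s["moment"].round(2))
k=bot.get_calibration("wrist");bot.capture("wrist")
for t in("cup_mid","base_mid"):
  for d in bot.cut_out("wrist",t): print(t,d["confidence"],d["extent"])
E
```

```text
[ 0.1 -1.6 -4.3] [-0.09 -0.05 -0.03]
cup_mid 0.89 [267.8, 293.6, 374.1, 343.0]
cup_mid 0.58 [163.0, 341.6, 211.4, 400.0]
base_mid 0.78 [278.1, 217.0, 368.5, 315.9]
base_mid 0.68 [289.5, 32.8, 401.6, 136.4]
```

Request:
{"method": "jog_arm", "body": {"increments": [[0, -0.0055, -0.002, 0, 255], [0, -0.0055, -0.0025, 0, 255], [0, -0.0055, -0.003, 0, 255], [0, -0.0055, -0.003, 0, 255]]}}

```text
time_s: 9.4
tcp_pos: [0.5175, -0.0124, 0.0407]
tool_rot: [-1.557, 0.053, -0.065]
force: [0.4, -0.4, 0.5]
finger_gap: 0.0216
```

```bash
cat > v.py <<'E'
from h import *
import sys
s=bot.read_state();print(s["force"].round(1),s["moment"].round(2),s["finger_gap"])
n=sys.argv[1];a=bot.capture("scene")[120:240,260:420];b=bot.capture("wrist")[100:400,120:520]
cv2.imwrite(f"pics/{n}.png",np.hstack([cv2.resize(a,(400,300),interpolation=cv2.INTER_CUBIC),b]))
E
python3 v.py v1
```

```text
[ 0.4 -0.4  0.5] [-0.04 -0.02 -0.  ] 0.02164542175540118
```

View pics/v1.png

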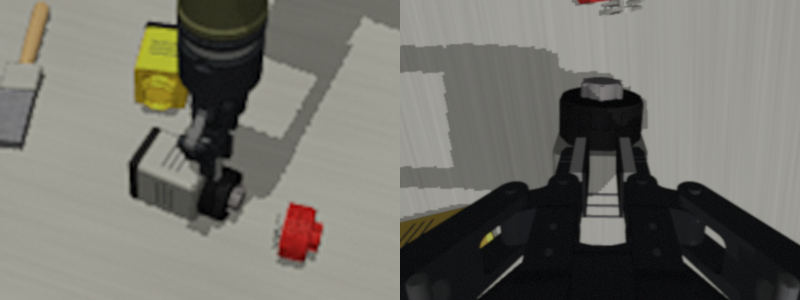

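```bash
python3 - <<'E'
from h import *
s,T=tool();k=bot.get_calibration("wrist");M=np.array(k["cam_to_world"]);p=s["tcp_pos"]
print(k["fx"],p.round(4),(np.linalg.inv(M)@np.r_[p,1]).round(4))
for b in(0,.01,.02,.03,.04,.05):
  for z in(-.011,.011):
    q=p-T[:,1]*b; print(b,z,[proj("wrist",q+T[:,0]*sx*.0108+T[:,2]*z,k).round(1).tolist() for sx in(-1,1)])
E
```

```text
294.79210054210336 [ 0.5181 -0.0127  0.0411] [ 6.000e-04 -2.010e-02 -1.872e-01  1.000e+00]
0 -0.011 [[306.6, 243.8], [340.0, 243.7]]
0 0.011 [[306.0, 211.8], [340.6, 211.8]]
0.01 -0.011 [[305.7, 251.1], [340.9, 251.1]]
0.01 0.011 [[305.1, 217.7], [341.6, 217.7]]
0.02 -0.011 [[304.8, 259.3], [341.9, 259.3]]
0.02 0.011 [[304.1, 224.3], [342.7, 224.2]]
0.03 -0.011 [[303.8, 268.4], [343.1, 268.4]]
0.03 0.011 [[302.9, 231.6], [343.9, 231.6]]
0.04 -0.011 [[302.6, 278.7], [344.4, 278.7]]
0.04 0.011 [[301.7, 240.0], [345.4, 240.0]]
0.05 -0.011 [[301.3, 290.4], [345.9, 290.4]]
0.05 0.011 [[300.2, 249.5], [347.0, 249.5]]
```

```bash
python3 - <<'E'
from h import *
s,T=tool();k=bot.get_calibration("wrist");p=s["tcp_pos"]
for b in(.073,.107):
  for z in(.038,.0425): print(b,z,[proj("wrist",p-T[:,1]*b+T[:,0]*x+T[:,2]*z,k).round() for x in(-.04,.04)])
E
python3 m.py | head -1
```

```text
0.073 0.038 [array([213., 212.]), array([435., 212.])]
0.073 0.0425 [array([211., 200.]), array([436., 200.])]
0.107 0.038 [array([165., 260.]), array([484., 259.])]
0.107 0.0425 [array([162., 243.]), array([487., 243.])]
[ 0.5181 -0.0127  0.0411] 9.5
```

Request:
{"method": "jog_arm", "body": {"increments": [[0, -0.04, 0.004, 0, 0], [0, -0.05, 0.004, 0, 0], [0, -0.04, 0.004, 0, 0], [0, 0, 0, 0, 0], [0, 0, 0, 0, 0]]}}

```text
time_s: 10.28
tcp_pos: [0.5154, -0.0014, 0.172]
tool_rot: [-1.557, 0.057, -0.061]
force: [-0.2, -0.5, 0.2]
finger_gap: 0.0852
```

```bash
python3 m.py
```

```text
[ 0.5154 -0.0014  0.172 ] 10.275
cup_mid 0.74 [294.0, 194.9, 352.7, 271.9] [116. 121. 121.]
  row 199 298 351 mid [ 0.5156 -0.0263] w 0.0596 y@.056 -0.0179
  row 208 297 352 mid [ 0.5148 -0.0369] w 0.0624 y@.056 -0.0277
  row 217 298 352 mid [ 0.5146 -0.0478] w 0.0618 y@.056 -0.0377
  row 226 298 351 mid [ 0.5132 -0.0588] w 0.0613 y@.056 -0.0477
  row 235 297 351 mid [ 0.5118 -0.07  ] w 0.063 y@.056 -0.058
  row 244 297 350 mid [ 0.5104 -0.0815] w 0.0624 y@.056 -0.0685
  row 253 297 349 mid [ 0.5089 -0.0931] w 0.0618 y@.056 -0.0791
  row 262 296 349 mid [ 0.5074 -0.105 ] w 0.0637 y@.056 -0.09
base_mid 0.84 [301.2, 162.2, 350.0, 202.3] [26. 26. 26.]
  row 163 313 337 mid [0.5192 0.0144] w 0.026 y@.056 0.0193
  row 168 306 339 mid [0.5161 0.0092] w 0.036 y@.056 0.0145
  row 173 300 349 mid [0.5178 0.0035] w 0.0537 y@.056 0.0092
  row 178 300 350 mid [ 0.518  -0.0022] w 0.055 y@.056 0.0041
  row 183 300 350 mid [ 0.5175 -0.0078] w 0.0553 y@.056 -0.0011
  row 188 300 350 mid [ 0.5171 -0.0135] w 0.0556 y@.056 -0.0063
  row 193 300 350 mid [ 0.5167 -0.0193] w 0.0559 y@.056 -0.0116
  row 198 304 347 mid [ 0.5168 -0.0252] w 0.0483 y@.056 -0.0169
base_mid 0.31 [298.1, 195.4, 352.2, 269.8] [117. 121. 122.]
  row 200 298 351 mid [ 0.5155 -0.0274] w 0.0596 y@.056 -0.019
  row 209 298 352 mid [ 0.5153 -0.0382] w 0.0613 y@.056 -0.0288
  row 218 298 351 mid [ 0.5139 -0.049 ] w 0.0608 y@.056 -0.0387
  row 227 298 351 mid [ 0.5131 -0.0601] w 0.0613 y@.056 -0.0489
  row 236 298 350 mid [ 0.5117 -0.0713] w 0.0607 y@.056 -0.0592
  row 245 297 350 mid [ 0.5103 -0.0828] w 0.0625 y@.056 -0.0696
  row 254 298 349 mid [ 0.5094 -0.0945] w 0.0607 y@.056 -0.0804
  row 263 297 349 mid [ 0.5079 -0.1064] w 0.0625 y@.056 -0.0913
```

The image scale and the chord readings both put the real finger ends about 37 mm behind the reported TCP. The earlier grips therefore only pinched the collar's crown. I'll go about 33 mm deeper this time, watching the force.

Request:
{"method": "jog_arm", "body": {"increments": [[0.001, 0.04, 0.002, 0.015, 0], [0.001, 0.04, 0.002, 0.015, 0], [0.001, 0.04, 0.001, 0, 0], [0.001, 0.035, 0, 0, 0], [0, 0.02, 0, 0, 0], [0, 0.004, 0, 0, 0], [0, 0, 0, 0, 0]]}}

```text
time_s: 11.3
tcp_pos: [0.5156, 0.0053, -0.0188]
tool_rot: [-1.556, 0.093, -0.076]
force: [0.5, 0.2, 0.6]
finger_gap: 0.0851
```

Request:
{"method": "jog_arm", "body": {"increments": [[0.0015, 0.005, 0, 0, 0], [0.001, 0.003, 0, 0, 0], [0, 0, 0, 0, 0], [0, 0, 0, 0, 255], [0, 0, 0, 0, 255], [0, 0, 0, 0, 255], [0, 0, 0, 0, 255], [0, 0, 0, 0, 255]]}}

```text
time_s: 12.3
tcp_pos: [0.5202, 0.005, -0.0242]
tool_rot: [-1.556, 0.088, -0.08]
force: [-0.5, -0.4, 0.3]
finger_gap: 0.0525
```

The gap of 52.5 mm now matches the collar. Starting the arc.

Request:
{"method": "jog_arm", "body": {"increments": [[0, -0.0065, -0.001, 0, 255], [0, -0.0065, -0.002, 0, 255], [0, -0.0062, -0.0028, 0, 255], [0, -0.006, -0.0033, 0, 255], [0, -0.0058, -0.0037, 0, 255], [0, -0.0055, -0.004, 0, 255], [0, -0.0053, -0.0044, 0, 255], [0, -0.005, -0.0047, 0, 255]]}}

```text
time_s: 13.3
tcp_pos: [0.5145, -0.0225, 0.0231]
tool_rot: [-1.555, 0.094, -0.076]
force: [-0.5, 0.3, -7.1]
finger_gap: 0.0521
```

```bash
python3 - <<'E'
from h import *
s=bot.read_state();print(s["force"].round(1),s["moment"].round(2))
for c in("wrist","top","scene"):
  im=bot.capture(c)
  for t in("cup_mid","base_mid"):
    for d in bot.cut_out(c,t):
      if np.ptp(im[d["region"]].mean(0))<20 and d["confidence"]>.4:print(c,t,round(d["confidence"],2),d["extent"])
E
```

```text
[-0.5  0.3 -7.1] [ 0.45 -0.13  0.01]
wrist cup_mid 0.73 [262.5, 319.7, 383.9, 344.6]
wrist base_mid 0.79 [264.1, 239.4, 380.3, 346.1]
top cup_mid 0.56 [318.3, 220.0, 352.1, 247.9]
scene cup_mid 0.82 [298.6, 162.7, 331.7, 198.2]
```

The cup is held but has not pivoted (Fz about 7 N, Mx 0.45). I'll ease the closure so it can swing about the jaw axis.

Request:
{"method": "jog_arm", "body": {"increments": [[0, 0, 0, 0, 120], [0, 0, 0, 0, 110]]}}

```text
time_s: 14.0
tcp_pos: [0.5142, -0.0218, 0.0222]
tool_rot: [-1.555, 0.094, -0.075]
force: [0.6, 0.3, -7.3]
finger_gap: 0.0519
```

```bash
python3 -c "
from h import *
s=bot.read_state();print(s['force'].round(1),s['moment'].round(2),s['finger_gap'],s['tcp_pos'])"
```

```text
[ 0.6  0.3 -7.3] [ 0.46 -0.02 -0.03] 0.0519488811307286 [ 0.51419815 -0.02176648  0.0221855 ]
```

Request:
{"method": "jog_arm", "body": {"increments": [[0, 0, 0, 0, 103], [0, 0, 0, 0, 103]]}}

```text
time_s: 14.25
tcp_pos: [0.5142, -0.0217, 0.0221]
tool_rot: [-1.555, 0.094, -0.075]
force: [0.2, 0.2, -6.7]
finger_gap: 0.0525
```

```bash
python3 -c "
from h import *
s=bot.read_state();print(s['force'].round(1),s['moment'].round(2),s['finger_gap'],s['tcp_pos'])"
```

```text
[ 0.2  0.2 -6.7] [ 0.41 -0.09 -0.01] 0.05245675415034904 [ 0.51418161 -0.02168691  0.02210803]
```

Request:
{"method": "jog_arm", "body": {"increments": [[0, 0, 0, 0, 101], [0, 0, 0, 0, 101]]}}

```text
time_s: 14.5
tcp_pos: [0.5142, -0.0217, 0.0221]
tool_rot: [-1.555, 0.094, -0.075]
force: [0.4, -0.2, -7.4]
finger_gap: 0.052
```

```bash
python3 -c "
from h import *
s=bot.read_state();print(s['force'].round(1),s['moment'].round(2),s['finger_gap'],s['tcp_pos'])"
```

```text
[ 0.4 -0.2 -7.4] [ 0.4  -0.08  0.04] 0.051956212280475235 [ 0.51420224 -0.0216931   0.02211779]
```

Request:
{"method": "jog_arm", "body": {"increments": [[0, 0, 0, 0, 99], [0, 0, 0, 0, 99]]}}

```text
time_s: 14.75
tcp_pos: [0.5144, -0.0218, 0.0223]
tool_rot: [-1.555, 0.094, -0.075]
force: [-0.2, 0.6, -5.1]
finger_gap: 0.053
```

```bash
python3 -c "
from h import *
s=bot.read_state();print(s['force'].round(1),s['moment'].round(2),s['finger_gap'],s['tcp_pos'])"
```

```text
[-0.2  0.6 -5.1] [ 0.29 -0.03 -0.02] 0.052964783032239886 [ 0.51439834 -0.02179807  0.02233138]
```

Request:
{"method": "jog_arm", "body": {"increments": [[0, 0, 0, 0, 98], [0, 0, 0, 0, 98]]}}

```text
time_s: 15.0
tcp_pos: [0.5144, -0.022, 0.0225]
tool_rot: [-1.555, 0.093, -0.075]
force: [0.1, -0.2, -4.7]
finger_gap: 0.053
```

```bash
python3 v.py v2
```

```text
[ 0.1 -0.2 -4.7] [ 0.22 -0.03  0.03] 0.05301842057713882
```

View pics/v2.png

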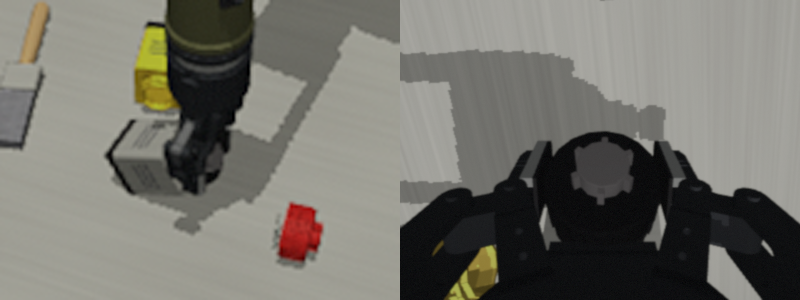

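The scene view shows the cup tipped with its foot end low. In the wrist view the coupling face, at crop (603,170), now points towards the camera. It is pivoting, so I'll continue the arc with the eased grip.

Request:
{"method": "jog_arm", "body": {"increments": [[0, -0.005, -0.005, 0, 98], [0, -0.0045, -0.0053, 0, 98], [0, -0.0042, -0.0056, 0, 98], [0, -0.0038, -0.0058, 0, 98], [0, -0.0035, -0.006, 0, 98]]}}

```text
time_s: 15.72
tcp_pos: [0.5114, -0.0515, 0.0444]
tool_rot: [-1.555, 0.093, -0.075]
force: [0.0, 0.9, -6.5]
finger_gap: 0.0527
```

```bash
cat > q.py <<'E'
from h import *
s=bot.read_state();print(s["force"].round(1),s["moment"].round(2),s["finger_gap"].round(4))
for c in("wrist","top","scene"):
  im=bot.capture(c);cv2.imwrite(f"pics/last_{c}.png",im)
  for t in("cup_mid","base_mid"):
    for d in bot.cut_out(c,t):
      if np.ptp(im[d["region"]].mean(0))<20 and d["confidence"]>.4:print(c,t,round(d["confidence"],2),d["extent"])
E
python3 q.py
```

```text
Traceback (most recent call last):
  File "q.py", line 2, in <module>
    s=bot.read_state();print(s["force"].round(1),s["moment"].round(2),s["finger_gap"].round(4))
                                                                      ^^^^^^^^^^^^^^^^^^^^^
AttributeError: 'float' object has no attribute 'round'
```

```bash
sed -i 's/s\["finger_gap"\].round(4)/s["finger_gap"]/' q.py; python3 q.py
```

```text
[ 0.   0.9 -6.5] [ 0.45 -0.04  0.04] 0.052684473502538465
wrist cup_mid 0.67 [263.7, 234.7, 378.7, 347.2]
wrist base_mid 0.95 [264.2, 228.4, 382.7, 345.6]
wrist base_mid 0.49 [264.2, 235.6, 377.2, 343.2]
top cup_mid 0.62 [175.3, 157.4, 206.3, 188.8]
top cup_mid 0.54 [329.3, 225.0, 357.2, 248.6]
scene cup_mid 0.67 [296.7, 169.0, 326.4, 196.7]
```

Request:
{"method": "jog_arm", "body": {"increments": [[0, 0, 0, 0, 97], [0, 0, 0, 0, 97]]}}

```text
time_s: 16.42
tcp_pos: [0.5115, -0.0507, 0.044]
tool_rot: [-1.555, 0.093, -0.074]
force: [0.9, -0.6, -6.0]
finger_gap: 0.0527
```

```bash
python3 q.py
```

```text
[ 0.9 -0.6 -6. ] [ 0.15 -0.07 -0.  ] 0.05269925974095804
wrist cup_mid 0.69 [266.4, 236.4, 377.6, 348.3]
wrist base_mid 0.94 [263.8, 226.8, 379.9, 348.0]
top cup_mid 0.7 [327.3, 223.0, 356.5, 245.8]
top cup_mid 0.61 [171.5, 157.0, 206.8, 188.5]
scene base_mid 0.42 [327.9, 165.0, 339.8, 186.0]
```

Request:
{"method": "jog_arm", "body": {"increments": [[0, 0, 0, 0, 96], [0, 0, 0, 0, 96]]}}

```text
time_s: 17.12
tcp_pos: [0.5115, -0.0512, 0.0441]
tool_rot: [-1.556, 0.093, -0.074]
force: [0.7, -1.7, -5.2]
finger_gap: 0.0533
```

```bash
python3 q.py
```

```text
[ 0.7 -1.7 -5.2] [-0.03 -0.04  0.03] 0.053283843529961426
wrist cup_mid 0.88 [266.2, 233.3, 376.7, 341.4]
wrist cup_mid 0.61 [262.4, 226.8, 380.1, 344.5]
wrist base_mid 0.77 [265.2, 228.6, 377.6, 346.2]
top cup_mid 0.6 [327.6, 224.2, 354.7, 246.9]
scene cup_mid 0.63 [295.2, 165.1, 329.2, 200.2]
scene base_mid 0.46 [332.0, 167.2, 339.5, 181.5]
```

Request:
{"method": "jog_arm", "body": {"increments": [[0, -0.006, 0, 0, 96], [0, -0.005, 0, 0, 96], [0, 0, 0, 0, 95], [0, 0, 0, 0, 95]]}}

```text
time_s: 18.08
tcp_pos: [0.5111, -0.0503, 0.0556]
tool_rot: [-1.554, 0.094, -0.073]
force: [0.5, 0.8, -6.9]
finger_gap: 0.0534
```

```bash
cat >> q.py <<'E'
s,T=tool();k=bot.get_calibration("wrist");G=s["tcp_pos"]-T[:,1]*.058
for th in(30,50,60,70,80,90):
  a=np.deg2rad(th);ax=np.array([.09*np.cos(a),np.cos(a),np.sin(a)])
  print(th,"top-face",proj("wrist",G+ax*.003,k).round(),"coupl",proj("wrist",G+ax*.013,k).round())
im=cv2.imread("pics/last_wrist.png");cv2.imwrite("pics/z.png",cv2.resize(im[200:370,230:410],None,fx=3,fy=3))
E
python3 q.py
```

```text
[ 0.5  0.8 -6.9] [ 0.06 -0.03 -0.02] 0.053365613441599624
wrist cup_mid 0.57 [268.7, 173.3, 378.1, 254.2]
wrist base_mid 0.83 [268.4, 219.3, 378.5, 334.7]
wrist base_mid 0.49 [271.2, 176.2, 379.3, 253.9]
top cup_mid 0.6 [312.1, 235.0, 332.6, 243.8]
scene cup_mid 0.95 [314.9, 170.6, 345.6, 208.5]
scene base_mid 0.5 [328.0, 162.6, 340.4, 182.2]
30 top-face [324. 277.] coupl [323. 265.]
50 top-face [324. 279.] coupl [323. 276.]
60 top-face [324. 280.] coupl [323. 281.]
70 top-face [324. 282.] coupl [323. 287.]
80 top-face [324. 283.] coupl [323. 293.]
90 top-face [324. 284.] coupl [323. 298.]
```

View pics/z.png

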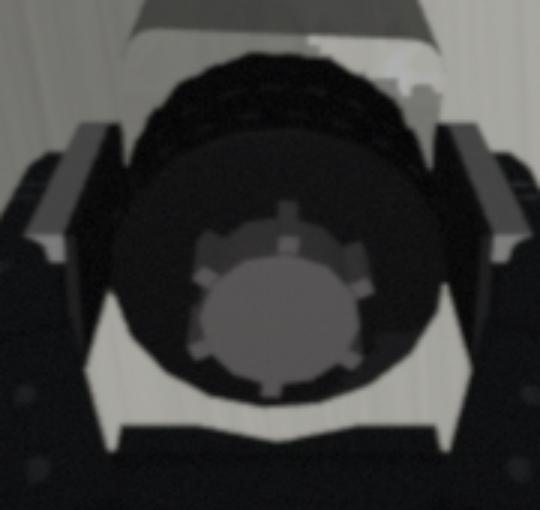

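The wrist crop shows the collar now upright: top face centred at (278,265) and coupling at (280,318), close to the prediction for vertical. I'll lower it until the foot takes the load.

Request:
{"method": "jog_arm", "body": {"increments": [[0, 0.006, 0, 0, 95], [0, 0.004, 0, 0, 95], [0, 0.003, 0, 0, 95], [0, 0.003, 0, 0, 95], [0, 0, 0, 0, 95]]}}

```text
time_s: 19.15
tcp_pos: [0.5116, -0.0477, 0.0494]
tool_rot: [-1.551, 0.091, -0.079]
force: [-1.2, 1.6, -2.6]
finger_gap: 0.0535
```

```bash
python3 q.py | head -8
```

```text
[-1.2  1.6 -2.6] [0.2  0.19 0.04] 0.053497142654007894
wrist cup_mid 0.67 [267.9, 180.8, 377.3, 249.9]
wrist base_mid 0.75 [264.8, 219.9, 379.5, 340.5]
scene cup_mid 0.74 [316.2, 173.1, 345.4, 207.4]
scene base_mid 0.72 [331.5, 164.5, 342.5, 185.4]
30 top-face [323. 277.] coupl [323. 265.]
50 top-face [323. 279.] coupl [323. 275.]
60 top-face [324. 280.] coupl [323. 281.]
```

Request:
{"method": "jog_arm", "body": {"increments": [[0, 0.003, 0, 0, 95], [0, 0.002, 0, 0, 93], [0, 0, 0, 0, 88], [0, 0, 0, 0, 70], [0, 0, 0, 0, 50], [0, 0, 0, 0, 50]]}}

```text
time_s: 20.35
tcp_pos: [0.5138, -0.0486, 0.0446]
tool_rot: [-1.552, 0.09, -0.08]
force: [0.0, -1.1, -0.3]
finger_gap: 0.0688
```

```bash
python3 q.py | head -12; python3 - <<'E'
import cv2,numpy as np
a=cv2.imread("pics/last_scene.png")[130:240,260:420];b=cv2.imread("pics/last_wrist.png")[170:370,230:410]
c=cv2.imread("pics/last_top.png")[190:280,280:400]
f=lambda x:cv2.resize(x,(400,290),interpolation=cv2.INTER_CUBIC)
cv2.imwrite("pics/fin.png",np.hstack([f(a),f(b)]))
E
```

```text
[ 0.  -1.1 -0.3] [ 0.01 -0.05  0.01] 0.06879654092329074
wrist cup_mid 0.57 [263.4, 183.8, 374.1, 259.6]
wrist base_mid 0.92 [257.9, 223.2, 378.0, 343.3]
top cup_mid 0.69 [385.8, 159.8, 406.9, 182.5]
top cup_mid 0.52 [310.7, 234.1, 334.5, 244.7]
scene cup_mid 0.96 [317.2, 175.1, 346.5, 209.4]
scene base_mid 0.73 [322.9, 161.6, 340.1, 186.1]
30 top-face [324. 277.] coupl [323. 265.]
50 top-face [324. 279.] coupl [323. 276.]
60 top-face [324. 280.] coupl [323. 281.]
70 top-face [324. 282.] coupl [323. 287.]
80 top-face [324. 283.] coupl [323. 293.]
```

```bash
python3 - <<'E'
from h import *
from scipy.optimize import least_squares
def cyl(r,z0,z1):
    a=np.linspace(0,2*np.pi,48);return np.vstack([np.c_[r*np.cos(a),r*np.sin(a),np.full(48,z)] for z in(z0,z1)])
base=np.vstack([cyl(.027,.077,.104),cyl(.012,.104,.114)])
W=bot.get_calibration("wrist");S=bot.get_calibration("scene")
bb=lambda c,k,P:(lambda u:np.r_[u.min(0),u.max(0)])(np.array([proj(c,p,k) for p in P]))
obs=np.array([257.9,223.2,378.0,343.3])
sq=np.array([[sx*.029,sy*.029,z] for sx in(-1,1) for sy in(-1,1) for z in(0,.076)])
def pose(v):
    return R.from_rotvec([v[2],v[3],0]),np.array([v[0],v[1],0])
def pts(v,P): r,t=pose(v);return r.apply(P)+t
res=lambda v:(bb("wrist",W,pts([*v,0,0],base))-obs)
f=least_squares(res,[.514,-.049],diff_step=1e-3,x_scale=.01);print(f.x.round(4),f.fun.round(1))
v=[*f.x,0,0];print("scene cup",bb("scene",S,pts(v,R.from_euler('z',-.09).apply(sq))).round(1),"base",bb("scene",S,pts(v,base)).round(1))
print("top cup",bb("top",bot.get_calibration("top"),pts(v,sq)).round(1))
E
```

```text
[ 0.5104 -0.0575] [ 0.2 -3.  -0.2  3.2]
scene cup [314.2 165.5 345.5 207.8] base [318.9 161.5 341.1 185.4]
top cup [311.1 218.2 333.8 244.6]
```

View pics/fin.png

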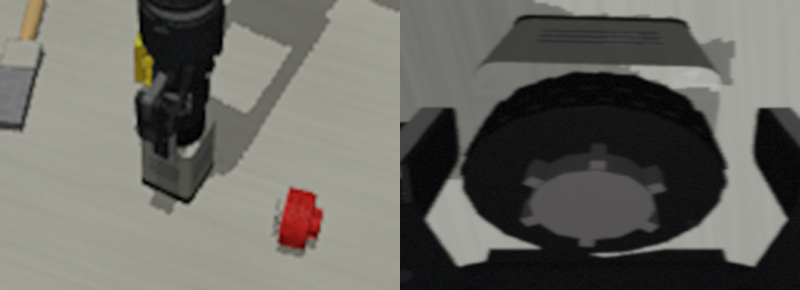

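The last view shows the cup standing upright on its foot between the open fingers, and the scene bounding boxes match an upright model within about 2 px. Next I'll centre on the axis and regrip.

Request:
{"method": "jog_arm", "body": {"increments": [[-0.002, 0, -0.004, 0, 50], [-0.001, 0, -0.003, 0, 50], [0, 0, 0, 0, 50], [0, 0, 0, 0, 255], [0, 0, 0, 0, 255], [0, 0, 0, 0, 255], [0, 0, 0, 0, 255]]}}

```text
time_s: 21.68
tcp_pos: [0.5098, -0.0558, 0.0451]
tool_rot: [-1.552, 0.089, -0.081]
force: [-0.3, -0.9, 0.8]
finger_gap: 0.0526
```

```bash
python3 -c "
from h import *
s,T=tool();print(s['force'].round(1),s['moment'].round(2),s['joint_positions'].round(3),T.round(3).tolist())"
```

```text
[-0.3 -0.9  0.8] [-0.02  0.02 -0.04] [-0.204  0.401  1.832  0.02   0.917 -0.107] [[0.994, -0.004, 0.108], [-0.108, 0.017, 0.994], [-0.006, -1.0, 0.017]]
```

Request:
{"method": "jog_arm", "body": {"increments": [[0, 0, 0, 0.08, 255], [0, 0, 0, 0.08, 255]]}}

```text
time_s: 21.92
tcp_pos: [0.5099, -0.055, 0.0451]
tool_rot: [-1.542, 0.219, -0.209]
force: [-0.3, 2.0, 2.0]
finger_gap: 0.0524
```

```bash
python3 -c "
from h import *
s,T=tool();print(s['force'].round(1),s['moment'].round(3),s['joint_positions'].round(3))"
```

```text
[-0.3  2.   2. ] [ 0.202 -0.075  0.109] [-0.203  0.401  1.832  0.022  0.917  0.057]
```

Request:
{"method": "jog_arm", "body": {"increments": [[0, 0, 0, 0.08, 255]]}}

```text
time_s: 22.05
tcp_pos: [0.5102, -0.0548, 0.0451]
tool_rot: [-1.535, 0.284, -0.273]
force: [0.3, -0.2, 0.9]
finger_gap: 0.0524
```

```bash
python3 -c "
from h import *
s,T=tool();print(s['force'].round(1),s['moment'].round(3),s['joint_positions'].round(3));im=bot.capture('wrist')
for d in bot.cut_out('wrist','cup_mid'):
  c=im[d['region']].mean(0)
  if np.ptp(c)<20:
    ys,xs=np.nonzero(d['region']);print(d['extent'],cv2.minAreaRect(np.c_[xs,ys].astype(np.float32)))
"
```

```text
[ 0.3 -0.2  0.9] [-0.069 -0.072  0.021] [-0.203  0.401  1.832  0.022  0.917  0.14 ]
[258.2, 168.5, 375.1, 239.8] ((317.5, 203.0), (74.0, 117.0), 90.0)
```

```bash
cat > e.py <<'E'
from h import *
s,T=tool();print("yaw",np.arctan2(T[1,0],T[0,0]).round(3),s["moment"].round(3),s["force"].round(1),s["tcp_pos"].round(4),s["time_s"])
im=bot.capture("wrist");k=bot.get_calibration("wrist")
for d in bot.cut_out("wrist","cup_mid"):
  m=d["region"]
  if np.ptp(im[m].mean(0))<20 and d["confidence"]>.4:
    print(d["extent"],d["confidence"])
    cols=np.nonzero(m.any(0))[0];top=[(c,np.argmax(m[:,c])) for c in cols[::8]];print(top)
E
python3 e.py
```

```text
yaw -0.353 [ 0.015 -0.062 -0.01 ] [0.2 0.3 1.4] [ 0.5102 -0.055   0.0451] 22.15
[258.7, 166.9, 375.5, 241.0] 0.67
[(np.int64(259), np.int64(220)), (np.int64(267), np.int64(205)), (np.int64(275), np.int64(192)), (np.int64(283), np.int64(179)), (np.int64(291), np.int64(178)), (np.int64(299), np.int64(176)), (np.int64(307), np.int64(175)), (np.int64(315), np.int64(173)), (np.int64(323), np.int64(172)), (np.int64(331), np.int64(170)), (np.int64(339), np.int64(168)), (np.int64(347), np.int64(166)), (np.int64(355), np.int64(169)), (np.int64(363), np.int64(189)), (np.int64(371), np.int64(214))]
```

Request:
{"method": "jog_arm", "body": {"increments": [[0, 0, 0, 0.1, 255], [0, 0, 0, 0.1, 255], [0, 0, 0, 0, 255]]}}

```text
time_s: 22.62
tcp_pos: [0.5102, -0.0548, 0.0452]
tool_rot: [-1.51, 0.439, -0.425]
force: [-0.3, -0.3, 1.0]
finger_gap: 0.0527
```

```bash
python3 e.py
```

```text
yaw -0.553 [-0.081  0.018  0.015] [-0.3 -0.3  1. ] [ 0.5102 -0.0548  0.0452] 22.625
[256.1, 164.3, 376.5, 240.2] 0.76
[(np.int64(254), np.int64(229)), (np.int64(262), np.int64(214)), (np.int64(270), np.int64(201)), (np.int64(278), np.int64(188)), (np.int64(286), np.int64(185)), (np.int64(294), np.int64(181)), (np.int64(302), np.int64(178)), (np.int64(310), np.int64(174)), (np.int64(318), np.int64(171)), (np.int64(326), np.int64(168)), (np.int64(334), np.int64(165)), (np.int64(342), np.int64(162)), (np.int64(350), np.int64(173)), (np.int64(358), np.int64(192)), (np.int64(366), np.int64(212)), (np.int64(374), np.int64(233))]
```

The cup's foot edge stays put in the world while the tool has turned 25°, and the moment is small. Positive turn (clockwise from above) is therefore the loosening way, so I'll turn to about 90°.

Request:
{"method": "jog_arm", "body": {"increments": [[0, 0, 0, 0.113, 255], [0, 0, 0, 0.113, 255], [0, 0, 0, 0.113, 255], [0, 0, 0, 0.113, 255], [0, 0, 0, 0.113, 255], [0, 0, 0, 0.113, 255], [0, 0, 0, 0.113, 255], [0, 0, 0, 0.113, 255], [0, 0, 0, 0.113, 255], [0, 0, 0, 0.108, 255], [0, 0, 0, 0, 255]]}}

```text
time_s: 24.1
tcp_pos: [0.5094, -0.0536, 0.0455]
tool_rot: [-1.139, 1.312, -1.28]
force: [-1.2, -0.8, 1.4]
finger_gap: 0.0524
```

```bash
python3 e.py
```

```text
yaw -1.692 [-0.049  0.056  0.04 ] [-1.2 -0.8  1.4] [ 0.5094 -0.0536  0.0455] 24.1
[267.3, 169.5, 380.4, 241.7] 0.76
[(np.int64(268), np.int64(233)), (np.int64(276), np.int64(194)), (np.int64(284), np.int64(179)), (np.int64(292), np.int64(169)), (np.int64(300), np.int64(169)), (np.int64(308), np.int64(169)), (np.int64(316), np.int64(169)), (np.int64(324), np.int64(170)), (np.int64(332), np.int64(171)), (np.int64(340), np.int64(171)), (np.int64(348), np.int64(170)), (np.int64(356), np.int64(171)), (np.int64(364), np.int64(173)), (np.int64(372), np.int64(189)), (np.int64(380), np.int64(207))]
```

The cup's edge shows square again, about 90° relative. Lifting.

Request:
{"method": "jog_arm", "body": {"increments": [[0, -0.005, 0, 0, 255], [0, -0.006, 0, 0, 255], [0, -0.008, 0, 0, 255]]}}

```text
time_s: 24.58
tcp_pos: [0.5086, -0.0538, 0.0645]
tool_rot: [-1.142, 1.311, -1.276]
force: [-1.0, -0.2, -1.2]
finger_gap: 0.0524
```

```bash
python3 e.py;python3 q.py|head -9
```

```text
yaw -1.689 [-0.017  0.031 -0.029] [-1.  -0.2 -1.2] [ 0.5086 -0.0538  0.0645] 24.575
[275.3, 163.1, 373.3, 229.7] 0.76
[(np.int64(275), np.int64(199)), (np.int64(283), np.int64(180)), (np.int64(291), np.int64(165)), (np.int64(299), np.int64(163)), (np.int64(307), np.int64(163)), (np.int64(315), np.int64(163)), (np.int64(323), np.int64(163)), (np.int64(331), np.int64(163)), (np.int64(339), np.int64(164)), (np.int64(347), np.int64(164)), (np.int64(355), np.int64(165)), (np.int64(363), np.int64(171)), (np.int64(371), np.int64(190))]
[-0.2  0.3 -1.5] [-0.03  0.01 -0.01] 0.05257677321269287
wrist base_mid 0.58 [263.8, 207.1, 380.6, 334.3]
top cup_mid 0.65 [310.9, 232.8, 332.7, 247.1]
scene cup_mid 0.98 [317.0, 175.8, 344.7, 207.4]
scene base_mid 0.94 [315.2, 155.5, 338.8, 180.1]
30 top-face [313. 284.] coupl [293. 291.]
50 top-face [315. 285.] coupl [299. 296.]
60 top-face [316. 285.] coupl [303. 298.]
70 top-face [317. 285.] coupl [308. 299.]
```

Request:
{"method": "jog_arm", "body": {"increments": [[0, -0.01, 0, 0, 255], [0, -0.012, 0, 0, 255], [0, -0.012, 0, 0, 255], [0, -0.012, 0, 0, 255], [0, -0.006, 0, 0, 255], [0, 0, 0, 0, 255], [0, 0, 0, 0, 255], [0, 0, 0, 0, 255]]}}

```text
time_s: 26.12
tcp_pos: [0.5093, -0.055, 0.1204]
tool_rot: [-1.141, 1.311, -1.277]
force: [-0.7, -0.7, -1.0]
finger_gap: 0.0525
```

```bash
python3 e.py;python3 q.py|head -6; python3 - <<'E'
from h import *
S=bot.get_calibration("scene");t=bot.read_state()["tcp_pos"]
def cyl(r,z0,z1):
    a=np.linspace(0,2*np.pi,48);return np.vstack([np.c_[r*np.cos(a),r*np.sin(a),np.full(48,z)] for z in(z0,z1)])
bb=lambda P:(lambda u:np.r_[u.min(0),u.max(0)])(np.array([proj("scene",p,S) for p in P])).round(1)
sq=np.array([[sx*.029,sy*.029,z] for sx in(-1,1) for sy in(-1,1) for z in(0,.076)])
print("exp cup",bb(R.from_euler('z',-.09).apply(sq)+[.511,-.055,0]))
for h in(.145,.16,.175):print(h,"exp base",bb(np.vstack([cyl(.027,-.02,.007),cyl(.012,.007,.017)])+[t[0],t[1],h]))
E
```

```text
yaw -1.689 [-0.041  0.008  0.004] [-0.7 -0.7 -1. ] [ 0.5093 -0.055   0.1204] 26.125
[286.3, 151.5, 363.5, 216.7] 0.58
[(np.int64(286), np.int64(174)), (np.int64(294), np.int64(159)), (np.int64(302), np.int64(152)), (np.int64(310), np.int64(152)), (np.int64(318), np.int64(153)), (np.int64(326), np.int64(153)), (np.int64(334), np.int64(153)), (np.int64(342), np.int64(153)), (np.int64(350), np.int64(154)), (np.int64(358), np.int64(166))]
[-0.7 -0.8 -0.7] [-0.06 -0.01  0.04] 0.05265155528007361
wrist cup_mid 0.9 [284.8, 152.7, 363.2, 218.6]
wrist base_mid 0.91 [263.7, 206.7, 383.6, 333.7]
top cup_mid 0.64 [310.8, 231.9, 333.8, 246.2]
top cup_mid 0.62 [314.2, 227.9, 332.1, 234.5]
scene cup_mid 0.7 [316.9, 164.2, 347.5, 206.4]
exp cup [315.1 166.  346.3 208.3]
0.145 exp base [319.6 147.8 342.7 172.5]
0.16 exp base [319.5 143.3 342.9 168.2]
0.175 exp base [319.3 138.6 343.1 163.9]
```

```bash
python3 -c "
from bench import bot
print(bot.sign_off())"
```

```text
the job is handed in; nothing more can be done
None
```

I handed the job in at about 26 s of the 54 s allowed, with the cup standing and the blade base held above it. No verdict was reported.

**What I did**
- **Standing the cup:** I gripped the black collar and lifted. I then eased the closure so the heavy foot swung down about the jaw axis, lowered the cup until the bench took its weight, and released it.
- **Unscrewing:** I regripped the collar and turned it clockwise seen from above. After 25° the cup had not turned and the torque was small, so that was the loosening direction. I turned to about 90° and lifted straight up about 75 mm.

**Last checks**
- **Cup:** the scene camera's outline of the cup matches an upright cup on the bench within about 2 pixels.
- **Blade base:** it is gripped (52.5 mm gap, about 1 N load, roughly its own weight). I work out its point at about 0.17 m up, near the cup's axis, with the blades well above the rim. It was not detected in the last scene picture, so the height comes from the lift and the wrist view.
- **Level:** I inferred this from the tool's tilt of about 0.02 rad and did not measure it separately.
- **Other things on the bench:** I did not measure their positions at the end.

**What failed or disagreed**
- The first two grips slipped off the collar, and both times the cup stayed lying on the bench. The real finger ends turned out to be about 37 mm behind the reported TCP, so those grips had only caught the top of the collar. Going deeper fixed it.
- All 12 picture views were used before the unscrewing, so every check after that was numerical.

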